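# Memory stick into the spring-flap disposal box

## Robot

A 6-joint arm with a two-finger parallel gripper is mounted at the origin on a cart in front of the work surface, level with it; the furniture and walls round the work are solid. World frame = base frame: x ahead of the robot, y to its left, z up, the work surface at z = 0. Lengths are in m, angles in rad, forces in N, time in s.
With the tool pointing down it reaches from about 0.375 to 0.925 m from the base axis. Payload 5.7 kg.
Tool frame: the origin (TCP) lies at the very end of the fingers, on their centre line; the grasp point (between the pads) lies 19 mm behind it; z points along the fingers, y is the line along which they close (so a half turn about z gives the same grasp; the last joint's range is limited). The gripper opens to 85 mm and grips with 20 to 120 N. Pads are 22 mm wide; open, the fingers measure 114 mm over their backs; the gripper's body (76 mm by 85 mm) begins 54 mm behind the grasp point. The pads swing forward as they close: fully open they stand 13 mm farther back than shut.
Start: joints at [1.227, 0.359, 1.51, -0, 1.272, -0.115], TCP at [0.136, 0.584, 0.198] pointing down, gripper open.
Joint ranges: [-2.97, 2.97], [-1.01, 2.36], [0.21, 2.38], [-0.96, 4.11], [0.2, 2.71], [-2.98, 2.98]. Speed limits (rad/s): [2.39, 2.39, 3.14, 3.14, 3.14, 3.14].

## Interface

Orientations are given as [roll, pitch, yaw] about the fixed x, y, z axes, in that order (R = Rz(yaw) Ry(pitch) Rx(roll)).
In Python, from cell import * gives the robot as it stands. The module is installed in compiled form; this text tells all that it offers.
- The arm moves only by the tool move_arm, never from a script. Its argument "deltas" is a list of rows, each an object of numbers: "dx", "dy", "dz": the shift along the tool's x, y, z normalised to -1 to 1, where 1 is 10 cm; "rx", "ry", "rz": the turn, a rotation vector about the tool's x, y, z normalised to -1 to 1, where 1 is pi rad. In form: [{"dx": .., "dy": .., "dz": .., "rx": .., "ry": .., "rz": ..}, ...]. A call has 1 to 10 rows; each row is the pose to reach, as a shift and turn from the pose commanded when the call began, along the tool's axes at that moment, turning the shorter way round; what a row does not reach only later rows make up. A row lasts 1/12 s, in which the tool goes at most 41.7 mm and 7.16 degrees, less where a joint would pass 70% of its speed; a pose out of reach is approached as far as the arm can. A call with a number of a shift or a turn outside -1 to 1 is refused whole. A call with a gripper value outside its range is refused whole. "fingers" is the closure, from -1 (fully open) to 1 (shut), set as the call begins (left out, the last holds). The fingers move at their own pace and stop on an object; the grip force is fixed at half the most. Time passes only in rows, so rows that repeat a pose let the fingers close. It gives the time, the measured TCP pose, the force, the opening and the grip force at its end, in the units of the state.
- get_obs(): the state, without advancing time (a new reading comes with each control period).
- camera(name): name is "side" or "top" or "wrist"; returns the picture (420x560x3 uint8, red, green, blue); there is no depth.
- camera_params(name): a dict with "K" (3x3 intrinsics, pixels), "R" (3x3) and "t" (3): a world point X has camera coordinates R X + t. Camera axes: x right, y down, z forward; pixel columns grow to the right and rows downward; lengths in m; the calibration is good to about 2 mm. A picture is of the moment at which its call begins: read the wrist's pose just before it. camera_params takes no time and is no camera call; for the wrist camera it gives the pose at the moment of the call.
- close_job(): hands the job in; it is judged then, once.
The state is a dict: "clock": time; "joint_positions": joint angles; "qd": joint speeds; "joint_torque": joint torques, N m; "tcp_pos": TCP position; "orientation": TCP orientation; "contact_force": force on the tool from outside, world axes, zero at the start; "torque": the same for the moment, N m; "grip_width": finger opening in m; "grip_force": force on a finger pad.
Only numpy, scipy, OpenCV 4.12 (cv2) and the standard library are available. Lean on these libraries where they do the work, as an engineer would, in place of code of your own. Each camera call takes 0.05 s, during which the arm holds its last target. There are 200 camera calls.

## Task

Post the memory stick that lies on the ledge of the grey disposal box: with one finger push the box's self-closing flap down near its hinge and keep it open, and meanwhile with the other finger push the stick forward off the ledge so that it drops into the box; then let the flap spring fully shut. Do not pick the stick up, and leave the other things on the desk where they are.

Things in the scene. Friction and masses are not known exactly. Their poses are not given: they have to be found in the camera images.
- drop_box: Grey metal disposal box fixed to the desk, 180 x 150 mm. Origin: centre of its underside, on the desk. Its x points ahead, from ledge to opening (yaw within 0.3 rad), y to its left, z up. In its frame (mm) the front wall (x=-100..-94) rises to z=140 left of y=14, else to 120; the back wall (x=74..80) to 140 and 128; the left wall (y=68..75), which carries the hinge, to 167.
- ledge_edge (a point): Middle of the ledge's far edge, on its top: (0, -30, 120) mm in the box's frame, axes of the box. The ledge is level, runs from x=-94 to this edge, between a curb 4 mm high at y=4..9 and the right wall at y=-62, 8 mm higher than the ledge. Beyond the edge, to x=74, is the opening into which the stick must fall, 115 mm deep, covered by the flap.
- hinge_mid (a point): Point on the flap's hinge line, at (0, 65, 160) mm in the box's frame, axes of the box. The line is level and runs along the box's x. Holding the flap open takes 2 to 5 N at the ribs, partly sideways; it springs shut at once when let go. Since it slopes away from the hinge, a fingertip pressing it touches with its side nearest the hinge.
- flap_ribs (a point): Moves with the flap: on its top amid thin rubber ribs 20 to 35 mm from the hinge, the place to press; shut, at (-10, 38, 153) mm in the box's frame. The ribs lie on the flap's strip, 49 mm wide from the hinge, which runs beside the ledge from x=-92 to x=72, so a finger can slide along it in x while it holds the flap down.
- flap (a joint): L-shaped 4 mm steel flap, rad: 0 = shut, grows as it is pressed down, stop at 0.9. Shut, it slopes 0.31 rad down to the right, to ledge height at y=-58 mm. Its wide part (x=1.5 to 72) covers the opening; a skirt on its near side blocks the stick while shut. From 0.4 on the way is free. Pressed 25 mm (level) from the hinge to 4 mm above ledge height it reads 0.5 to 0.65.
- stick_mid (a point): Centre (half-way up) of the loose memory stick, 18 x 55 x 8 mm, x across it, y along it. At the start flat on the ledge, its long side across the way (within 0.3 rad), its centre 31 to 50 mm before the ledge's far edge, up to 3 mm off the middle. Its line and the ribs lie about 70 mm apart sideways: one fingertip can stand behind it just over the ledge while the other presses the flap.
- desk_mouse: Black computer mouse, 108 x 62 x 36 mm, origin under its centre, on the desk left of the box. Not to be moved.
- pocket_lighter: Small lighter, 24 x 74 x 10 mm, origin under its centre, on the desk right of the box. Not to be moved.
- note_block: Block of sticky notes, 76 x 76 x 22 mm, origin under its centre, on the desk farther left. Not to be moved.
- glass_mug: Glass mug, 73 x 103 x 92 mm, origin under its centre, on the desk to the right. Not to be moved.
- memory_stick: The same memory stick, origin at the centre of its underside, axes as for its centre.

How it is judged:
On the way, in this order (a step that is already met when the one before it is completed fails the run):
1. the flap is held open while the stick is still on the ledge (value of joint flap above 0.4 rad and x of stick_mid in the frame of drop_box below -0.005 m and z of stick_mid in the frame of drop_box above 0.115 m), for 0.2 s.
2. the stick has dropped through the opening (z of stick_mid in the frame of drop_box below 0.09 m and x of stick_mid in the frame of drop_box above 0 m), for 0.05 s.
At the end, for the whole second after the job is handed in: The memory stick lies at rest inside the box under the flap, its centre less than 60 mm above the desk, and the flap is shut (within 0.05 rad) (z of stick_mid in the frame of drop_box below 0.06 m and x of stick_mid in the frame of drop_box between -0.005 and 0.078 m and y of stick_mid in the frame of drop_box between -0.065 and 0.07 m and value of joint flap below 0.05 rad and linear speed of memory_stick below 0.03 m/s); the robot touches nothing.
It fails at once if the memory stick is lifted (its centre more than 20 mm above the ledge) (z of stick_mid in the frame of drop_box above 0.14 m).
It fails at once if the mouse is moved more than 20 mm (distance of desk_mouse from where it was at the start of the episode above 0.02 m).
It fails at once if the lighter is moved more than 20 mm (distance of pocket_lighter from where it was at the start of the episode above 0.02 m).
It fails at once if the block of sticky notes is moved more than 20 mm (distance of note_block from where it was at the start of the episode above 0.02 m).
It fails at once if the glass mug is moved more than 20 mm (distance of glass_mug from where it was at the start of the episode above 0.02 m).
It also fails if it takes over 32 s, if anything falls off the work surface, if the arm or the gripper's body presses on something with over 40 N, if the wrist force passes 120 N, or if a joint passes its speed limit or range.

## Working session

There is one attempt and no reset: what is moved stays moved. The work goes in short steps, Python scripts to look and compute and a tool call to move; the robot and the scene stay as the last step left them, time stands still between calls to the robot, and variables do not carry over. Pictures are saved under pics/ and viewed, at most 11 in all, crops included, and the job is handed in when it is done.

Besides the shell and the picture viewer there is one more tool, called after "Call:" as name(argument=value, ...) on one line, values as JSON. move_arm: Moves the arm, as the interface text tells. Scaled input: -1 to 1 covers 10 cm each way for a shift and pi rad each way for a turn. Its arguments: {"type":"object","properties":{"deltas":{"type":"array","items":{"type":"object","properties":{"dx":{"type":"number"},"dy":{"type":"number"},"dz":{"type":"number"},"rx":{"type":"number"},"ry":{"type":"number"},"rz":{"type":"number"}}}},"fingers":{"type":"number"}},"required":["deltas"]}

```bash
mkdir -p pics; python3 - <<'E'
from cell import *
import cv2,numpy as np
o=get_obs();print(o)
for n in ["top","side"]:
    p=camera_params(n);print(n,p)
    im=camera(n);cv2.imwrite(f"pics/{n}0.png",im[:,:,::-1])
E
```

```text
{'clock': 0.0, 'joint_positions': array([ 1.22690153e+00,  3.59515352e-01,  1.51141434e+00, -1.76406800e-05,
        1.27247652e+00, -1.15115468e-01]), 'qd': array([ 5.25682652e-04, -9.22462346e-04, -6.44391121e-06,  1.38815183e-04,
       -9.88063000e-04,  8.01532636e-04]), 'joint_torque': array([-2.29990255e-03, -5.27621162e+01, -2.78619951e+01, -3.20759718e-04,
        1.33255750e-02, -2.87123737e-05]), 'tcp_pos': array([0.13585188, 0.58367785, 0.19695435]), 'orientation': array([-3.13978916e+00, -1.91567097e-04,  2.91281835e+00]), 'contact_force': array([0.87504863, 0.13630457, 0.40881932]), 'torque': array([-0.02683813,  0.0278315 , -0.03481631]), 'grip_force': 0.0, 'grip_width': 0.08537622926808777}
top {'K': array([[500.61039579,   0.        , 276.53700876],
       [  0.        , 500.61039579, 212.16927997],
       [  0.        ,   0.        ,   1.        ]]), 'R': array([[ 0.02948344, -0.99949763, -0.0116281 ],
       [-0.98623832, -0.02719507, -0.16307789],
       [ 0.16267973,  0.01627618, -0.98654467]]), 't': array([0.1532771 , 0.51931115, 1.43255494])}
side {'K': array([[464.54520558,   0.        , 283.57574343],
       [  0.        , 464.54520558, 216.04504125],
       [  0.        ,   0.        ,   1.        ]]), 'R': array([[ 0.85251229, -0.52255982, -0.01241054],
       [-0.44006228, -0.70470703, -0.55653678],
       [ 0.28207797,  0.47991586, -0.83073027]]), 't': array([-0.31823343,  0.38169578,  1.35948138])}
```

View pics/top0.png

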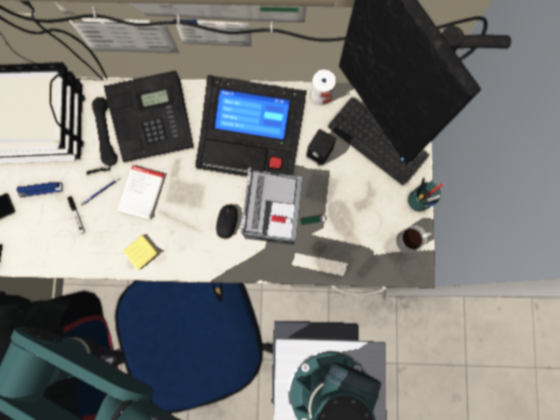

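View pics/side0.png

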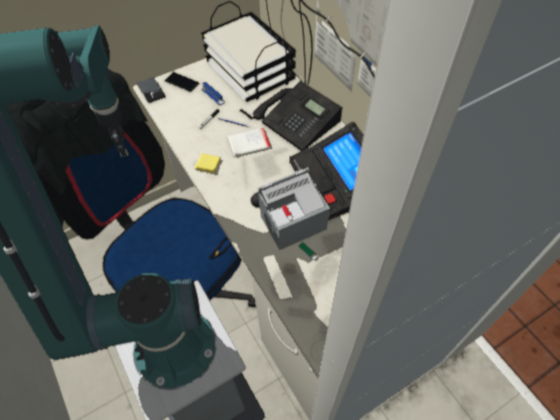

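The top view shows the box at about (272,205) with the red/white stick at (281,219). The side view shows it at (293,210). I'll enlarge both.

```bash
python3 - <<'E'
import cv2,numpy as np
a=cv2.imread("pics/top0.png")[160:250,235:335];b=cv2.imread("pics/side0.png")[160:250,245:345]
c=np.hstack([cv2.resize(x,(400,360),interpolation=cv2.INTER_CUBIC) for x in (a,b)])
cv2.imwrite("pics/crop0.png",c)
E
```

```text
(no output)
```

View pics/crop0.png

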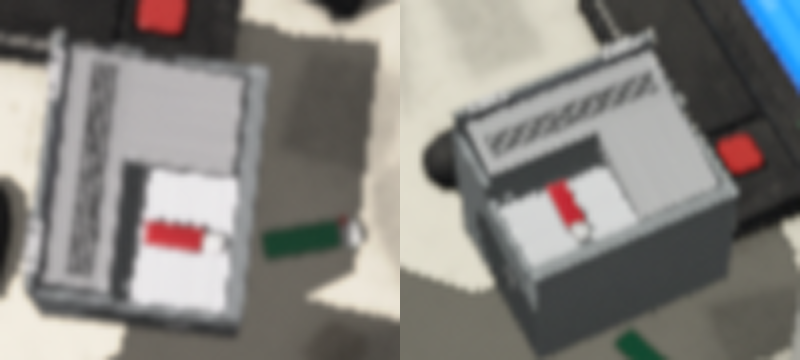

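```bash
cat > h.py <<'E'
import numpy as np,cv2
from scipy.spatial.transform import Rotation as Ro
def ray(p,uv,z):
    d=p["R"].T@np.linalg.inv(p["K"])@np.array([uv[0],uv[1],1.]); c=-p["R"].T@p["t"]
    return c+d*(z-c[2])/d[2]
def proj(p,X):
    q=(p["R"]@np.atleast_2d(X).T).T+p["t"]; q=(p["K"]@q.T).T; return q[:,:2]/q[:,2:]
def rel(o,pos,yaw):  # row to reach tool-down pose with tool yaw (rpy pi,0,yaw)
    R=Ro.from_euler('xyz',o['orientation']); T=Ro.from_euler('xyz',[np.pi,0,yaw])
    return np.r_[R.inv().apply(np.array(pos)-o['tcp_pos'])/.1,(R.inv()*T).as_rotvec()/np.pi]
E
python3 - <<'E'
from cell import *
from h import *
p=camera_params("top")
f=lambda x,y:(x/4+235-.375,y/4+160-.375)
for n,uv,z,l in [("farL",f(60,32),.167,(.08,.075)),("nearL",f(35,295),.167,None),("farR",f(268,68),.128,(.08,-.07)),("nearR",f(242,325),.12,None),("stick",f(185,238),.128,None),("ledge far R",f(240,178),.12,(0,-.062)),("ledge farL",f(146,168),.12,(0,.004)),("ribfar",f(103,66),.153,None),("ribnear",f(80,275),.153,None)]:
    print(n,ray(p,uv,z).round(4))
# red mask
for nm in ["top","side"]:
    im=cv2.imread(f"pics/{nm}0.png").astype(int); m=((im[...,2]>140)&(im[...,1]<80)&(im[...,0]<80)).astype(np.uint8)
    n,_,s,c=cv2.connectedComponentsWithStats(m); print(nm,s[1:],c[1:].round(1))
E
```

```text
farL [0.616  0.2434 0.167 ]
nearL [0.4343 0.2532 0.167 ]
farR [0.6039 0.0992 0.128 ]
nearR [0.4231 0.113  0.12  ]
stick [0.4816 0.154  0.128 ]
ledge far R [0.5263 0.1168 0.12  ]
ledge farL [0.5317 0.1828 0.12  ]
ribfar [0.5963 0.2138 0.153 ]
ribnear [0.4505 0.2244 0.153 ]
top [[328  93   1   1   1]
 [322  94   5   1   5]
 [270 158  11  10  94]
 [148 170  15   6  34]
 [431 185  10   7  23]
 [273 216  12   6  45]] [[328.   93. ]
 [324.   94. ]
 [274.9 162.3]
 [155.4 172.6]
 [435.4 188.4]
 [278.6 218.4]]
side [[266 137   4   9  15]
 [325 194  10   9  65]
 [282 205   8  11  38]] [[267.5 141.1]
 [329.5 197.9]
 [285.8 210.1]]
```

Call:
move_arm(deltas=[{"dx": -1,"dy": -0.75,"dz": -0.6},{"dx": -1,"dy": -0.75,"dz": -0.6},{"dx": -1,"dy": -0.75,"dz": -0.6},{"dx": -1,"dy": -0.75,"dz": -0.6}], fingers=-0.18)

```text
validation failed for argument at $.de...
```

Call:
move_arm(deltas=[{"dx": -1,"dy": -0.75,"dz": -0.6},{"dx": -1,"dy": -0.75,"dz": -0.6},{"dx": -1,"dy": -0.75,"dz": -0.6},{"dx": -1,"dy": -0.75,"dz": -0.6}])

```text
validation failed for argument at $.de...
```

Call:
move_arm(deltas=[{"dx": -1,"dy": -0.75},{"dx": -1,"dy": -0.75},{"dx": -1,"dy": -0.75},{"dx": -1,"dy": -0.75}])

```text
validation failed for argument at $.de...
```

Call:
move_arm(deltas=[{"dx": -1,"dy": -0.75},{"dx": -1,"dy": -0.75},{"dx": -1,"dy": -0.75},{"dx": -1,"dy": -0.75}])

```text
validation failed for argument at $.de...
```

Call:
move_arm(deltas=[{"dx": -0.37,"dy": -0.16,"rz": -0.05},{"dx": -0.37,"dy": -0.16,"rz": -0.05},{"dx": -0.37,"dy": -0.16,"rz": -0.05},{"dx": -0.37,"dy": -0.16,"rz": -0.05}])

```text
validation failed for argument at $.de...
```

```bash
python3 - <<'E'
from cell import *
from h import *
o=get_obs();print(o['clock'],o['tcp_pos'],o['orientation'],o['grip_width'],o['contact_force'],o['joint_positions'])
p=camera_params("wrist");np.savez("w1.npz",**p);print(p)
im=camera("wrist");cv2.imwrite("pics/w1.png",im[:,:,::-1])
E
```

```text
0.1 [0.13586227 0.58373603 0.19701514] [-3.13990924e+00 -1.70801600e-04  2.91282376e+00] 0.08527183627629925 [ 0.03416034 -0.48223197  0.45446237] [ 1.22692269e+00  3.59476638e-01  1.51131514e+00 -2.47643032e-05
  1.27249277e+00 -1.15097580e-01]
{'K': array([[320.28182488,   0.        , 287.00767676],
       [  0.        , 320.28182488, 205.81155883],
       [  0.        ,   0.        ,   1.        ]]), 'R': array([[ 0.2264413 ,  0.97402385, -0.00137116],
       [ 0.92263778, -0.21404343,  0.32081917],
       [ 0.31219203, -0.07391179, -0.94713947]]), 't': array([-0.59820841, -0.04272555,  0.38001753])}
```

View pics/w1.png

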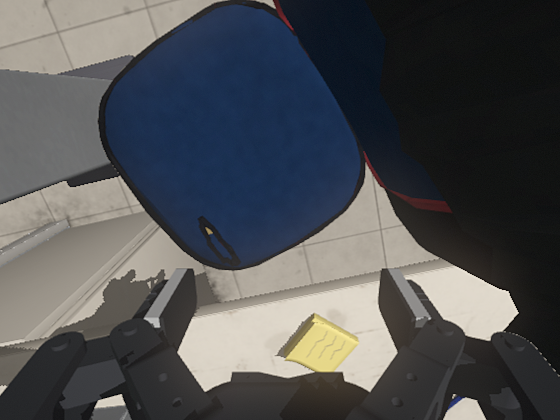

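The wrist picture shows only the chair, with the fingers at the bottom. The moves were refused, so I'll retry with all six keys filled in.

Call:
move_arm(deltas=[{"dx": -1.0,"dy": -0.75,"dz": -0.6,"rx": 0.0,"ry": 0.0,"rz": 0.0},{"dx": -1.0,"dy": -0.75,"dz": -0.6,"rx": 0.0,"ry": 0.0,"rz": 0.0},{"dx": -1.0,"dy": -0.75,"dz": -0.6,"rx": 0.0,"ry": 0.0,"rz": 0.0},{"dx": -1.0,"dy": -0.75,"dz": -0.6,"rx": 0.0,"ry": 0.0,"rz": 0.0}], fingers=-0.18)

```text
clock: 0.48
tcp_pos: [0.2192, 0.4862, 0.2599]
orientation: [3.141, 0.003, 2.911]
contact_force: [0.0, 0.2, 0.1]
grip_width: 0.0503
grip_force: 0.0
```

Call:
move_arm(deltas=[{"dx": -1.0,"dy": -0.75,"dz": -0.5,"rx": 0.0,"ry": 0.0,"rz": 0.0},{"dx": -1.0,"dy": -0.75,"dz": -0.5,"rx": 0.0,"ry": 0.0,"rz": 0.0},{"dx": -1.0,"dy": -0.75,"dz": -0.5,"rx": 0.0,"ry": 0.0,"rz": 0.0},{"dx": -1.0,"dy": -0.75,"dz": -0.5,"rx": 0.0,"ry": 0.0,"rz": 0.0}])

```text
clock: 0.82
tcp_pos: [0.3003, 0.3903, 0.31]
orientation: [3.14, 0.004, 2.91]
contact_force: [0.7, 0.4, -0.4]
grip_width: 0.0501
grip_force: 0.0
```

Call:
move_arm(deltas=[{"dx": -1.0,"dy": -0.75,"dz": 0.0,"rx": 0.0,"ry": 0.0,"rz": 0.0},{"dx": -1.0,"dy": -0.75,"dz": 0.0,"rx": 0.0,"ry": 0.0,"rz": 0.0},{"dx": -1.0,"dy": -0.75,"dz": 0.0,"rx": 0.0,"ry": 0.0,"rz": 0.0},{"dx": -1.0,"dy": -0.75,"dz": 0.0,"rx": 0.0,"ry": 0.0,"rz": 0.0}])

```text
clock: 1.15
tcp_pos: [0.3814, 0.2925, 0.3074]
orientation: [-3.139, 0.003, 2.907]
contact_force: [-0.6, 0.7, 0.1]
grip_width: 0.0504
grip_force: 0.0
```

Call:
move_arm(deltas=[{"dx": -1.0,"dy": -0.75,"dz": 0.0,"rx": 0.0,"ry": 0.0,"rz": 0.0},{"dx": -1.0,"dy": -0.75,"dz": 0.0,"rx": 0.0,"ry": 0.0,"rz": 0.0},{"dx": -1.0,"dy": -0.75,"dz": 0.0,"rx": 0.0,"ry": 0.0,"rz": 0.0},{"dx": -1.0,"dy": -0.75,"dz": 0.0,"rx": 0.0,"ry": 0.0,"rz": 0.0}])

```text
clock: 1.48
tcp_pos: [0.462, 0.197, 0.3073]
orientation: [-3.139, 0.003, 2.908]
contact_force: [0.3, 0.8, -0.2]
grip_width: 0.0507
grip_force: 0.0
```

Call:
move_arm(deltas=[{"dx": 0.0,"dy": -0.16,"dz": 0.0,"rx": 0.0,"ry": 0.0,"rz": -0.05},{"dx": 0.0,"dy": -0.16,"dz": 0.0,"rx": 0.0,"ry": 0.0,"rz": -0.05},{"dx": 0.0,"dy": -0.16,"dz": 0.0,"rx": 0.0,"ry": 0.0,"rz": -0.05},{"dx": 0.0,"dy": -0.16,"dz": 0.0,"rx": 0.0,"ry": 0.0,"rz": -0.05},{"dx": 0.0,"dy": -0.16,"dz": 0.0,"rx": 0.0,"ry": 0.0,"rz": -0.05}])

```text
clock: 1.9
tcp_pos: [0.4538, 0.1867, 0.3076]
orientation: [3.141, -0.0, 3.069]
contact_force: [-0.5, 0.8, 0.3]
grip_width: 0.0504
grip_force: 0.0
```

```bash
python3 - <<'E'
from cell import *
from h import *
o=get_obs();print(o['clock'],o['tcp_pos'],o['orientation'],o['grip_width'],o['contact_force'],o['joint_positions'])
p=camera_params("wrist");np.savez("w2.npz",**p);print(p)
im=camera("wrist");cv2.imwrite("pics/w2.png",im[:,:,::-1])
E
```

```text
1.9 [0.45378109 0.18665245 0.30757767] [ 3.14140142e+00 -3.33247111e-04  3.06912949e+00] 0.05037066722392203 [-0.53868119  0.75393165  0.2775751 ] [ 2.49106989e-01  1.10839531e-01  1.57222846e+00  2.88567178e-04
  1.45878039e+00 -1.24925844e+00]
{'K': array([[320.28182488,   0.        , 287.00767676],
       [  0.        , 320.28182488, 205.81155883],
       [  0.        ,   0.        ,   1.        ]]), 'R': array([[ 7.20135598e-02,  9.97403567e-01,  4.15577085e-04],
       [ 9.44709305e-01, -6.83426059e-02,  3.20707995e-01],
       [ 3.19903699e-01, -2.27027248e-02, -9.47178024e-01]]), 't': array([-0.21797402, -0.49353904,  0.34313163])}
```

View pics/w2.png

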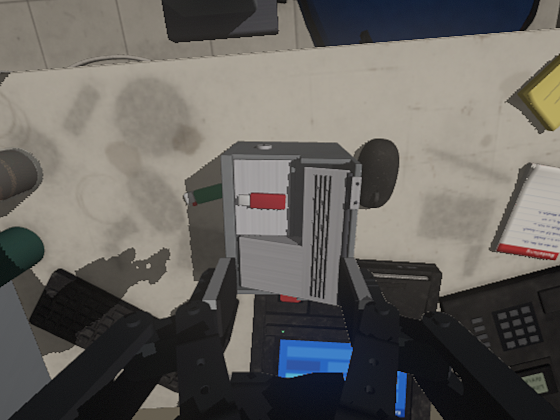

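The ledge is the white area (234–300, 160–243), the stick spans (238–287, 193–209), and the ribs are at (310–335, 175–300). I'll zoom in for the edges.

```bash
python3 - <<'E'
import cv2
a=cv2.imread("pics/w2.png")[135:285,215:370]
cv2.imwrite("pics/crop2.png",cv2.resize(a,None,fx=4,fy=4,interpolation=cv2.INTER_CUBIC))
E
```

```text
(no output)
```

View pics/crop2.png

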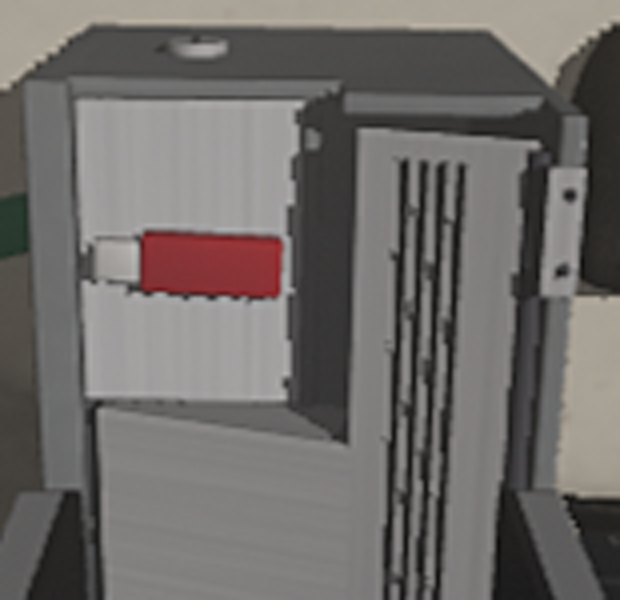

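```bash
python3 - <<'E'
from cell import *
from h import *
p=dict(np.load("w2.npz"))
f=lambda x,y:((x+.5)/4+215-.5,(y+.5)/4+135-.5)
pts=[((75,98),.12,(-.094,-.062)),((303,98),.12,(-.094,.004)),((85,400),.12,(0,-.062)),((288,403),.12,(0,.004)),((358,128),.145,(-.092,.018)),((540,140),.16,(-.092,.065)),((24,80),.128,(-.1,-.075))]
A=[];B=[]
for uv,z,l in pts:
    X=ray(p,f(*uv),z);print(l,X.round(4));A.append(l);B.append(X[:2])
A=np.array(A[:4]);B=np.array(B[:4])
R,_=Ro.align_vectors(np.c_[B-B.mean(0),[0]*4],np.c_[A-A.mean(0),[0]*4])
yaw=R.as_euler('xyz')[2];R2=R.as_matrix()[:2,:2];O=B.mean(0)-R2@A.mean(0)
print("yaw",yaw,"O",O,"res",(B-(A@R2.T+O)).round(4))
loc=lambda X:(R2.T@(X[:2]-O)).round(4)
for uv,z in [((142,232),.128),((282,238),.128),((280,297),.124),((140,290),.128),((92,262),.124),((358,128),.145),((540,140),.16),((24,80),.128),((404,160),.15),((462,163),.155),((28,80),.128)]:
    print(uv,loc(ray(p,f(*uv),z)))
# fingertip px from TCP
o=get_obs()
print(proj(p,o['tcp_pos']))
E
```

```text
(-0.094, -0.062) [0.4344 0.1258 0.12  ]
(-0.094, 0.004) [0.4391 0.1906 0.12  ]
(0, -0.062) [0.5278 0.117  0.12  ]
(0, 0.004) [0.5334 0.1795 0.12  ]
(-0.092, 0.018) [0.4436 0.2048 0.145 ]
(-0.092, 0.065) [0.4469 0.2507 0.16  ]
(-0.1, -0.075) [0.427  0.1137 0.128 ]
yaw -0.09717363272940509 O [0.53325276 0.17754145] res [[ 0.0007  0.0008]
 [-0.001   0.    ]
 [ 0.0006  0.0012]
 [-0.0003 -0.002 ]]
(142, 232) [-0.0564 -0.0416]
(282, 238) [-0.0556 -0.0011]
(280, 297) [-0.0361 -0.0013]
(140, 290) [-0.0387 -0.0424]
(92, 262) [-0.0456 -0.0569]
(358, 128) [-0.0919  0.0185]
(540, 140) [-0.093   0.0644]
(24, 80) [-0.0996 -0.0738]
(404, 160) [-0.0846  0.0308]
(462, 163) [-0.0853  0.0455]
(28, 80) [-0.0996 -0.0727]
[[288.59978074 240.85938076]]
```

Call:
move_arm(deltas=[{"dx": -0.045,"dy": -0.01,"dz": 0.4,"rx": 0.0,"ry": 0.0,"rz": 0.0056},{"dx": -0.045,"dy": -0.01,"dz": 0.8,"rx": 0.0,"ry": 0.0,"rz": 0.0056},{"dx": -0.045,"dy": -0.01,"dz": 1.0,"rx": 0.0,"ry": 0.0,"rz": 0.0056},{"dx": -0.045,"dy": -0.01,"dz": 1.0,"rx": 0.0,"ry": 0.0,"rz": 0.0056}])

```text
clock: 2.28
tcp_pos: [0.4544, 0.1841, 0.2033]
orientation: [-3.139, -0.009, 3.052]
contact_force: [-0.6, -0.5, -0.8]
grip_width: 0.0503
grip_force: 0.0
```

Call:
move_arm(deltas=[{"dx": 0.0,"dy": 0.0,"dz": 0.2,"rx": 0.0,"ry": 0.0,"rz": 0.0},{"dx": 0.0,"dy": 0.0,"dz": 0.4,"rx": 0.0,"ry": 0.0,"rz": 0.0},{"dx": 0.0,"dy": 0.0,"dz": 0.43,"rx": 0.0,"ry": 0.0,"rz": 0.0},{"dx": 0.0,"dy": 0.0,"dz": 0.43,"rx": 0.0,"ry": 0.0,"rz": 0.0}])

```text
clock: 2.62
tcp_pos: [0.4582, 0.1848, 0.165]
orientation: [-3.141, -0.001, 3.052]
contact_force: [-0.1, 0.1, 0.4]
grip_width: 0.0506
grip_force: 0.0
```

```bash
python3 - <<'E'
from cell import *
from h import *
o=get_obs();print(o['clock'],o['tcp_pos'],o['orientation'],o['grip_width'],o['contact_force'])
p=camera_params("wrist");np.savez("w3.npz",**p)
O=np.array([.5333,.1775]);a=-.09;R2=np.array([[np.cos(a),-np.sin(a)],[np.sin(a),np.cos(a)]])
print("tcp local",R2.T@(o['tcp_pos'][:2]-O))
im=camera("wrist");cv2.imwrite("pics/w3.png",im[:,:,::-1])
E
```

```text
2.6167 [0.45817305 0.18482472 0.16503415] [-3.14119069e+00 -1.06034893e-03  3.05243431e+00] 0.050577889975047155 [-0.1280149   0.09772761  0.3747874 ]
tcp local [-0.07548123  0.00054277]
```

View pics/w3.png

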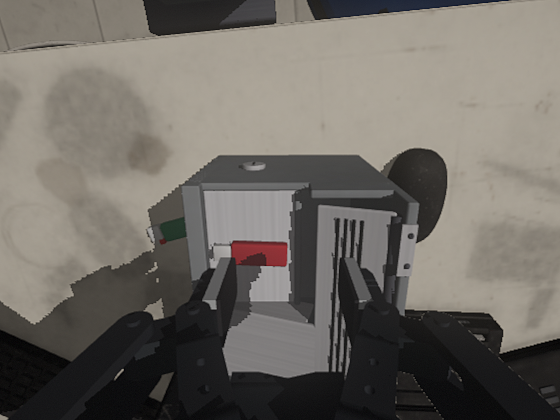

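The tips are at about (213–236, 258) and (340–360, 258), above the ledge and the ribs. I'll check that numerically.

```bash
python3 - <<'E'
from h import *
p=dict(np.load("w3.npz"))
O=np.array([.5333,.1775]);a=-.09;R2=np.array([[np.cos(a),-np.sin(a)],[np.sin(a),np.cos(a)]])
w=lambda x,y,z:np.r_[O+R2@[x,y],z]
for l in [(-.0865,-.0255,.168),(-.0865,-.039,.168),(-.0645,-.0255,.168),(-.0865,.0255,.168),(-.0865,.04,.168),(-.0565,-.03,.128),(0,-.062,.12),(-.094,-.062,.12),(-.085,.0455,.155)]: print(l,proj(p,w(*l)).round(0))
E
python3 -c "
import cv2
a=cv2.imread('pics/w3.png')[170:320,190:390]
cv2.imwrite('pics/crop3.png',cv2.resize(a,None,fx=4,fy=4,interpolation=cv2.INTER_CUBIC))"
```

```text
(-0.0865, -0.0255, 0.168) [[244. 226.]]
(-0.0865, -0.039, 0.168) [[221. 226.]]
(-0.0645, -0.0255, 0.168) [[245. 259.]]
(-0.0865, 0.0255, 0.168) [[332. 226.]]
(-0.0865, 0.04, 0.168) [[357. 226.]]
(-0.0565, -0.03, 0.128) [[246. 243.]]
(0, -0.062, 0.12) [[211. 302.]]
(-0.094, -0.062, 0.12) [[201. 190.]]
(-0.085, 0.0455, 0.155) [[361. 220.]]
```

View pics/crop3.png

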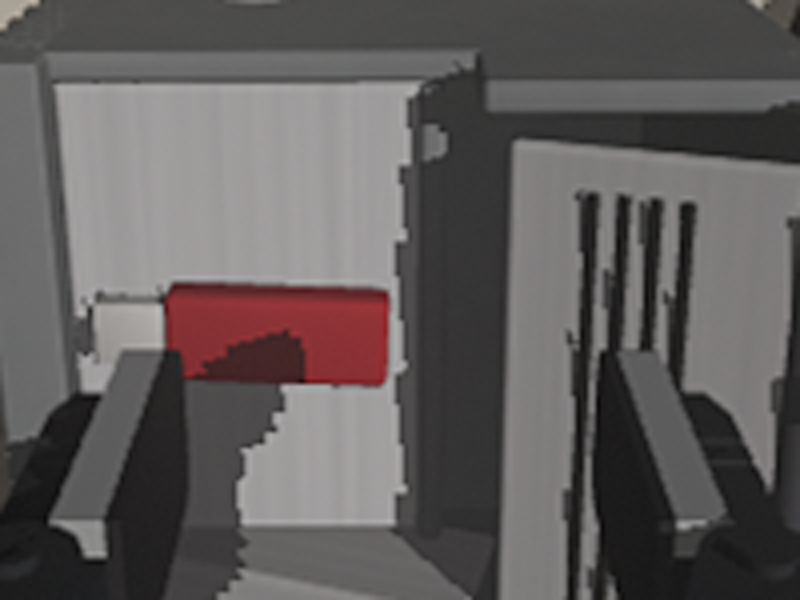

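Call:
move_arm(deltas=[{"dx": 0.0,"dy": 0.0,"dz": 0.05,"rx": 0.0,"ry": 0.0,"rz": 0.0},{"dx": 0.0,"dy": 0.0,"dz": 0.1,"rx": 0.0,"ry": 0.0,"rz": 0.0},{"dx": 0.0,"dy": 0.0,"dz": 0.1,"rx": 0.0,"ry": 0.0,"rz": 0.0}])

```text
clock: 2.92
tcp_pos: [0.4585, 0.1846, 0.1548]
orientation: [-3.142, 0.0, 3.052]
contact_force: [-0.2, 0.7, 0.4]
grip_width: 0.0504
grip_force: 0.0
```

Call:
move_arm(deltas=[{"dx": 0.0,"dy": 0.0,"dz": 0.05,"rx": 0.0,"ry": 0.0,"rz": 0.0},{"dx": 0.0,"dy": 0.0,"dz": 0.1,"rx": 0.0,"ry": 0.0,"rz": 0.0},{"dx": 0.0,"dy": 0.0,"dz": 0.1,"rx": 0.0,"ry": 0.0,"rz": 0.0}])

```text
clock: 3.17
tcp_pos: [0.4577, 0.1843, 0.1439]
orientation: [-3.141, -0.001, 3.052]
contact_force: [-0.1, 0.1, 0.1]
grip_width: 0.0506
grip_force: 0.0
```

```bash
python3 - <<'E'
from cell import *
from h import *
o=get_obs();print(o['clock'],o['tcp_pos'],o['orientation'],o['grip_width'],o['contact_force'])
p=camera_params("wrist");np.savez("w4.npz",**p)
im=camera("wrist")[:,:,::-1];s=camera("side")[:,:,::-1]
cv2.imwrite("pics/w4.png",im)
a=cv2.resize(im[150:310,190:390],(400,320),interpolation=cv2.INTER_CUBIC);b=cv2.resize(s[140:260,230:380],(400,320),interpolation=cv2.INTER_CUBIC)
cv2.imwrite("pics/c4.png",np.hstack([a,b]))
E
```

```text
3.1667 [0.45771929 0.18433041 0.14389924] [-3.14102448e+00 -1.42325845e-03  3.05220393e+00] 0.05056052610665861 [-0.08547285  0.12045925  0.11798636]
```

View pics/c4.png

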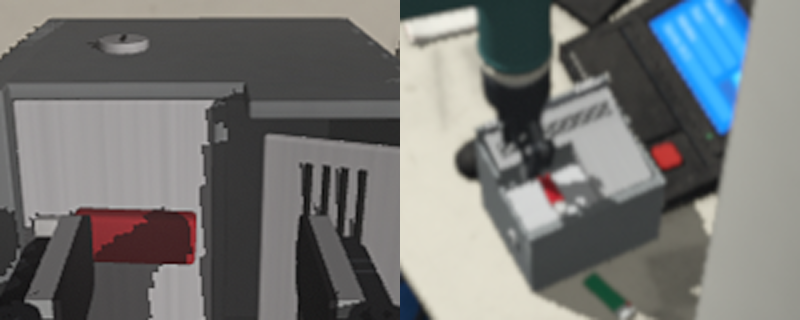

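There is no contact at TCP z 0.144, so the tips sit well above the TCP. I'll descend until the flap is felt.

Call:
move_arm(deltas=[{"dx": 0.0,"dy": 0.0,"dz": 0.04,"rx": 0.0,"ry": 0.0,"rz": 0.0},{"dx": 0.0,"dy": 0.0,"dz": 0.06,"rx": 0.0,"ry": 0.0,"rz": 0.0},{"dx": 0.0,"dy": 0.0,"dz": 0.06,"rx": 0.0,"ry": 0.0,"rz": 0.0}])

```text
clock: 3.52
tcp_pos: [0.458, 0.1844, 0.1383]
orientation: [-3.141, -0.001, 3.052]
contact_force: [-0.4, -0.0, -0.3]
grip_width: 0.0505
grip_force: 0.0
```

Call:
move_arm(deltas=[{"dx": 0.0,"dy": 0.0,"dz": 0.04,"rx": 0.0,"ry": 0.0,"rz": 0.0},{"dx": 0.0,"dy": 0.0,"dz": 0.06,"rx": 0.0,"ry": 0.0,"rz": 0.0},{"dx": 0.0,"dy": 0.0,"dz": 0.06,"rx": 0.0,"ry": 0.0,"rz": 0.0}])

```text
clock: 3.77
tcp_pos: [0.458, 0.1844, 0.1323]
orientation: [-3.141, -0.001, 3.052]
contact_force: [-0.2, -0.2, 0.1]
grip_width: 0.0501
grip_force: 0.0
```

Call:
move_arm(deltas=[{"dx": 0.0,"dy": 0.0,"dz": 0.04,"rx": 0.0,"ry": 0.0,"rz": 0.0},{"dx": 0.0,"dy": 0.0,"dz": 0.06,"rx": 0.0,"ry": 0.0,"rz": 0.0},{"dx": 0.0,"dy": 0.0,"dz": 0.06,"rx": 0.0,"ry": 0.0,"rz": 0.0}])

```text
clock: 4.02
tcp_pos: [0.458, 0.1844, 0.1263]
orientation: [-3.141, -0.001, 3.052]
contact_force: [0.5, -0.7, 0.1]
grip_width: 0.0505
grip_force: 0.0
```

Call:
move_arm(deltas=[{"dx": 0.0,"dy": 0.0,"dz": 0.04,"rx": 0.0,"ry": 0.0,"rz": 0.0},{"dx": 0.0,"dy": 0.0,"dz": 0.04,"rx": 0.0,"ry": 0.0,"rz": 0.0}])

```text
clock: 4.18
tcp_pos: [0.4581, 0.1844, 0.1222]
orientation: [-3.141, -0.001, 3.052]
contact_force: [-0.4, -0.4, -0.0]
grip_width: 0.0506
grip_force: 0.0
```

Call:
move_arm(deltas=[{"dx": 0.0,"dy": 0.0,"dz": 0.04,"rx": 0.0,"ry": 0.0,"rz": 0.0},{"dx": 0.0,"dy": 0.0,"dz": 0.04,"rx": 0.0,"ry": 0.0,"rz": 0.0}])

```text
clock: 4.35
tcp_pos: [0.458, 0.1844, 0.1182]
orientation: [-3.141, -0.001, 3.052]
contact_force: [0.6, 0.5, 1.1]
grip_width: 0.0503
grip_force: 0.0
```

```bash
python3 - <<'E'
from cell import *
from h import *
o=get_obs();print(o['clock'],o['tcp_pos'],o['grip_width'],o['contact_force'],o['torque'])
p=camera_params("wrist");np.savez("w5.npz",**p)
im=camera("wrist")[:,:,::-1]
cv2.imwrite("pics/w5.png",im)
cv2.imwrite("pics/c5.png",cv2.resize(im[130:330,160:420],None,fx=3,fy=3,interpolation=cv2.INTER_CUBIC))
E
```

```text
4.35 [0.45802286 0.18442943 0.11819486] 0.050310007177601146 [0.59564867 0.45342969 1.1078765 ] [-0.02879447  0.05173371 -0.00861465]
```

View pics/c5.png

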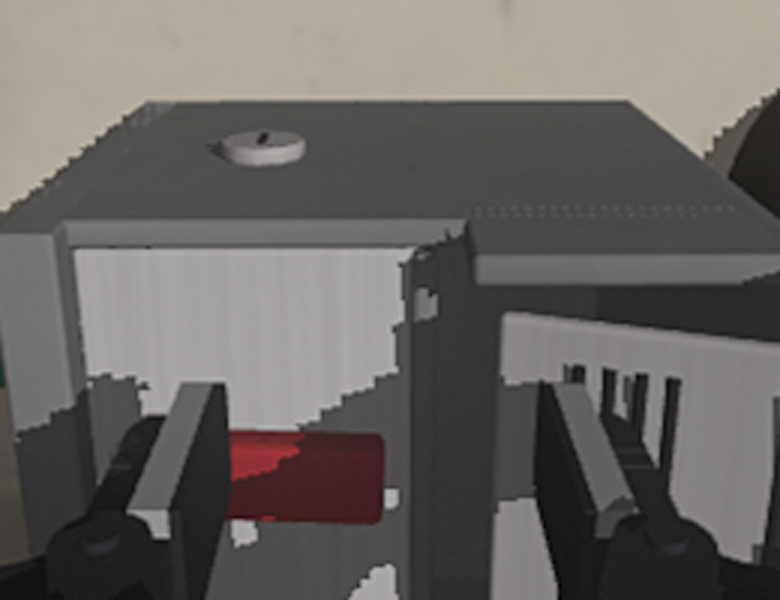

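The right finger stands behind the stick, and the left finger is over the ribs with a faint force of about 1 N. I'll check whether the flap's near edge has moved.

```bash
python3 - <<'E'
from h import *
p=dict(np.load("w5.npz"))
O=np.array([.5333,.1775]);a=-.09;R2=np.array([[np.cos(a),-np.sin(a)],[np.sin(a),np.cos(a)]])
w=lambda x,y,z:np.r_[O+R2@[x,y],z]
f=lambda l:((proj(p,w(*l))[0]-[160,130])*3).round(0)
for l in [(-.094,-.062,.12),(-.094,.004,.12),(-.094,.014,.14),(-.0565,-.0015,.128)]: print(l,f(l))
for th in (0,.1,.2,.3,.5): 
  g=lambda r:(-.092,.065-r*np.cos(.31+th),.16-r*np.sin(.31+th))
  print(th,f(g(.049)),f(g(.01)))
for dz in (.0,.01,.02,.03,.04): print(dz,"tip inner near",f((-.0865,-.0247,.1182+dz)),f((-.0865,.0257,.1182+dz)))
E
```

```text
(-0.094, -0.062, 0.12) [ 64. 249.]
(-0.094, 0.004, 0.12) [406. 249.]
(-0.094, 0.014, 0.14) [467. 289.]
(-0.0565, -0.0015, 0.128) [378. 442.]
0 [495. 311.] [740. 342.]
0.1 [502. 300.] [740. 339.]
0.2 [511. 291.] [741. 337.]
0.3 [523. 282.] [742. 334.]
0.5 [551. 267.] [747. 330.]
0.0 tip inner near [260. 282.] [516. 282.]
0.01 tip inner near [254. 301.] [523. 302.]
0.02 tip inner near [246. 324.] [531. 324.]
0.03 tip inner near [239. 348.] [540. 349.]
0.04 tip inner near [230. 376.] [550. 377.]
```

The flap is still shut and the tips are about 40 mm above the nominal TCP. I'll widen slightly, shift left 4 mm, and keep lowering by feel.

Call:
move_arm(deltas=[{"dx": 0.0,"dy": 0.04,"dz": 0.0,"rx": 0.0,"ry": 0.0,"rz": 0.0},{"dx": 0.0,"dy": 0.04,"dz": 0.0,"rx": 0.0,"ry": 0.0,"rz": 0.0},{"dx": 0.0,"dy": 0.04,"dz": 0.03,"rx": 0.0,"ry": 0.0,"rz": 0.0},{"dx": 0.0,"dy": 0.04,"dz": 0.03,"rx": 0.0,"ry": 0.0,"rz": 0.0}], fingers=-0.41)

```text
clock: 4.73
tcp_pos: [0.4586, 0.1885, 0.1155]
orientation: [-3.141, -0.0, 3.052]
contact_force: [-0.3, -0.1, 0.5]
grip_width: 0.0601
grip_force: 0.0
```

Call:
move_arm(deltas=[{"dx": 0.0,"dy": 0.0,"dz": 0.04,"rx": 0.0,"ry": 0.0,"rz": 0.0},{"dx": 0.0,"dy": 0.0,"dz": 0.04,"rx": 0.0,"ry": 0.0,"rz": 0.0}])

```text
clock: 4.9
tcp_pos: [0.4589, 0.1886, 0.1115]
orientation: [3.142, 0.0, 3.052]
contact_force: [-0.2, -0.0, 2.4]
grip_width: 0.0602
grip_force: 1.0
```

Call:
move_arm(deltas=[{"dx": 0.0,"dy": 0.0,"dz": 0.04,"rx": 0.0,"ry": 0.0,"rz": 0.0},{"dx": 0.0,"dy": 0.0,"dz": 0.04,"rx": 0.0,"ry": 0.0,"rz": 0.0}])

```text
clock: 5.07
tcp_pos: [0.459, 0.1884, 0.1074]
orientation: [-3.141, 0.0, 3.052]
contact_force: [0.5, 0.1, 2.9]
grip_width: 0.0604
grip_force: 1.2
```

Contact came at TCP z of about 0.113, so the tips are about 40 mm above the TCP. For 4 mm over the ledge I need TCP z of about 0.085.

Call:
move_arm(deltas=[{"dx": 0.0,"dy": 0.0,"dz": 0.04,"rx": 0.0,"ry": 0.0,"rz": 0.0},{"dx": 0.0,"dy": 0.0,"dz": 0.08,"rx": 0.0,"ry": 0.0,"rz": 0.0},{"dx": 0.0,"dy": 0.0,"dz": 0.08,"rx": 0.0,"ry": 0.0,"rz": 0.0}])

```text
clock: 5.32
tcp_pos: [0.4585, 0.1882, 0.0991]
orientation: [-3.141, -0.001, 3.052]
contact_force: [0.4, -1.7, 3.1]
grip_width: 0.0602
grip_force: 1.3
```

Call:
move_arm(deltas=[{"dx": 0.0,"dy": 0.0,"dz": 0.04,"rx": 0.0,"ry": 0.0,"rz": 0.0},{"dx": 0.0,"dy": 0.0,"dz": 0.08,"rx": 0.0,"ry": 0.0,"rz": 0.0},{"dx": 0.0,"dy": 0.0,"dz": 0.08,"rx": 0.0,"ry": 0.0,"rz": 0.0}])

```text
clock: 5.57
tcp_pos: [0.4584, 0.1882, 0.091]
orientation: [-3.141, -0.001, 3.052]
contact_force: [0.3, -2.6, 1.8]
grip_width: 0.0603
grip_force: 1.5
```

```bash
python3 - <<'E'
from cell import *
from h import *
o=get_obs();print(o['clock'],o['tcp_pos'],o['grip_width'],o['contact_force'],o['torque'])
p=camera_params("wrist");np.savez("w6.npz",**p)
im=camera("wrist")[:,:,::-1]
cv2.imwrite("pics/w6.png",im)
cv2.imwrite("pics/c6.png",cv2.resize(im[130:330,160:420],None,fx=3,fy=3,interpolation=cv2.INTER_CUBIC))
E
```

```text
5.5667 [0.4584206  0.18816931 0.09100772] 0.060337938177830036 [ 0.25872034 -2.64856194  1.80837667] [-0.30438063 -0.12184267 -0.06658778]
```

View pics/c6.png

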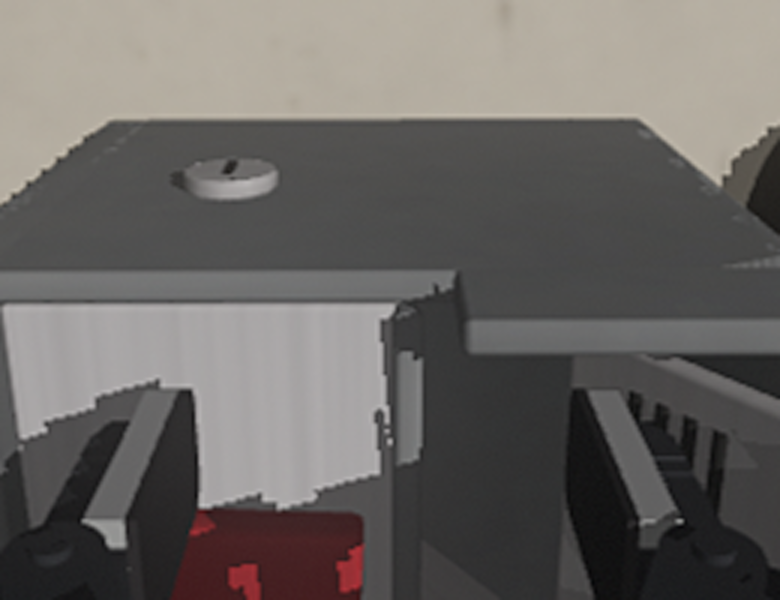

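The flap is clearly open now, with the strip sloping steeply under the left finger at (570–720, 390–500). The stick is still on the ledge at (175–365, 510–600). I'll lower the last few mm in small steps and watch Fz for the ledge.

Call:
move_arm(deltas=[{"dx": 0.0,"dy": 0.0,"dz": 0.03,"rx": 0.0,"ry": 0.0,"rz": 0.0},{"dx": 0.0,"dy": 0.0,"dz": 0.05,"rx": 0.0,"ry": 0.0,"rz": 0.0},{"dx": 0.0,"dy": 0.0,"dz": 0.05,"rx": 0.0,"ry": 0.0,"rz": 0.0}])

```text
clock: 5.87
tcp_pos: [0.4586, 0.1884, 0.0865]
orientation: [-3.141, -0.0, 3.052]
contact_force: [0.7, -2.1, 2.7]
grip_width: 0.0603
grip_force: 1.6
```

Call:
move_arm(deltas=[{"dx": 0.0,"dy": 0.0,"dz": 0.02,"rx": 0.0,"ry": 0.0,"rz": 0.0},{"dx": 0.0,"dy": 0.0,"dz": 0.02,"rx": 0.0,"ry": 0.0,"rz": 0.0}])

```text
clock: 6.03
tcp_pos: [0.4587, 0.1885, 0.0846]
orientation: [-3.141, -0.0, 3.052]
contact_force: [0.7, -2.1, 2.8]
grip_width: 0.0601
grip_force: 1.6
```

Call:
move_arm(deltas=[{"dx": 0.0,"dy": 0.0,"dz": 0.02,"rx": 0.0,"ry": 0.0,"rz": 0.0},{"dx": 0.0,"dy": 0.0,"dz": 0.02,"rx": 0.0,"ry": 0.0,"rz": 0.0}])

```text
clock: 6.2
tcp_pos: [0.4588, 0.1885, 0.0826]
orientation: [-3.141, 0.0, 3.052]
contact_force: [-0.5, -1.0, 3.0]
grip_width: 0.0603
grip_force: 1.6
```

Call:
move_arm(deltas=[{"dx": 0.0,"dy": 0.0,"dz": 0.015,"rx": 0.0,"ry": 0.0,"rz": 0.0},{"dx": 0.0,"dy": 0.0,"dz": 0.015,"rx": 0.0,"ry": 0.0,"rz": 0.0}])

```text
clock: 6.37
tcp_pos: [0.4588, 0.1885, 0.0814]
orientation: [-3.141, 0.0, 3.052]
contact_force: [-0.9, -2.0, 4.2]
grip_width: 0.0601
grip_force: 2.9
```

Call:
move_arm(deltas=[{"dx": 0.0,"dy": 0.0,"dz": 0.015,"rx": 0.0,"ry": 0.0,"rz": 0.0},{"dx": 0.0,"dy": 0.0,"dz": 0.015,"rx": 0.0,"ry": 0.0,"rz": 0.0}])

```text
clock: 6.53
tcp_pos: [0.4589, 0.1884, 0.0812]
orientation: [-3.141, 0.0, 3.053]
contact_force: [-3.8, -1.7, 19.6]
grip_width: 0.0605
grip_force: 10.9
```

The ledge is felt at TCP z of 0.0812. I'll raise to 2 mm above it, then push forward (tool −x).

Call:
move_arm(deltas=[{"dx": 0.0,"dy": 0.0,"dz": -0.035,"rx": 0.0,"ry": 0.0,"rz": 0.0},{"dx": 0.0,"dy": 0.0,"dz": -0.035,"rx": 0.0,"ry": 0.0,"rz": 0.0},{"dx": 0.0,"dy": 0.0,"dz": -0.035,"rx": 0.0,"ry": 0.0,"rz": 0.0}])

```text
clock: 6.78
tcp_pos: [0.4584, 0.1885, 0.0832]
orientation: [3.142, -0.0, 3.052]
contact_force: [-0.6, -0.8, 3.4]
grip_width: 0.0601
grip_force: 1.6
```

Call:
move_arm(deltas=[{"dx": -0.04,"dy": 0.0,"dz": 0.0,"rx": 0.0,"ry": 0.0,"rz": 0.0},{"dx": -0.08,"dy": 0.0,"dz": 0.0,"rx": 0.0,"ry": 0.0,"rz": 0.0},{"dx": -0.12,"dy": 0.0,"dz": 0.0,"rx": 0.0,"ry": 0.0,"rz": 0.0},{"dx": -0.16,"dy": 0.0,"dz": 0.0,"rx": 0.0,"ry": 0.0,"rz": 0.0},{"dx": -0.2,"dy": 0.0,"dz": 0.0,"rx": 0.0,"ry": 0.0,"rz": 0.0},{"dx": -0.24,"dy": 0.0,"dz": 0.0,"rx": 0.0,"ry": 0.0,"rz": 0.0}])

```text
clock: 7.28
tcp_pos: [0.4829, 0.1862, 0.083]
orientation: [-3.141, -0.001, 3.052]
contact_force: [-2.9, -3.4, 1.7]
grip_width: 0.0602
grip_force: 1.7
```

```bash
python3 - <<'E'
from cell import *
from h import *
O=np.array([.5333,.1775]);a=-.09;R2=np.array([[np.cos(a),-np.sin(a)],[np.sin(a),np.cos(a)]])
o=get_obs();print(o['clock'],o['tcp_pos'],R2.T@(o['tcp_pos'][:2]-O),o['contact_force'],o['grip_width'])
for nm in ("top","side"):
  p=camera_params(nm);im=camera(nm);cv2.imwrite(f"pics/{nm}7.png",im[:,:,::-1]);im=im.astype(int)
  m=((im[...,0]>110)&(im[...,1]<75)&(im[...,2]<75)).astype(np.uint8)
  c=proj(p,np.r_[O,.12])[0].astype(int); m2=np.zeros_like(m);m2[c[1]-35:c[1]+35,c[0]-25:c[0]+25]=m[c[1]-35:c[1]+35,c[0]-25:c[0]+25]
  ys,xs=np.nonzero(m2)
  n,_,s,cc=cv2.connectedComponentsWithStats(m2)
  for k in range(1,n):
    if s[k,4]>3: print(nm,s[k],cc[k],"local at z=.128",R2.T@(ray(p,cc[k],.128)[:2]-O))
E
```

```text
7.2833 [0.48291302 0.18619772 0.08304409] [-0.05096479  0.00413381] [-2.86588588 -3.41233648  1.66651668] 0.06023424794142425
top [270 166  11   2  18] [275.38888889 166.38888889] local at z=.128 [0.09815577 0.00507582]
```

Call:
move_arm(deltas=[{"dx": -0.04,"dy": 0.0,"dz": 0.0,"rx": 0.0,"ry": 0.0,"rz": 0.0},{"dx": -0.08,"dy": 0.0,"dz": 0.0,"rx": 0.0,"ry": 0.0,"rz": 0.0},{"dx": -0.12,"dy": 0.0,"dz": 0.0,"rx": 0.0,"ry": 0.0,"rz": 0.0},{"dx": -0.16,"dy": 0.0,"dz": 0.0,"rx": 0.0,"ry": 0.0,"rz": 0.0},{"dx": -0.2,"dy": 0.0,"dz": 0.0,"rx": 0.0,"ry": 0.0,"rz": 0.0},{"dx": -0.24,"dy": 0.0,"dz": 0.0,"rx": 0.0,"ry": 0.0,"rz": 0.0}])

```text
clock: 7.88
tcp_pos: [0.507, 0.1842, 0.0833]
orientation: [-3.142, 0.0, 3.052]
contact_force: [-2.8, -2.4, 1.8]
grip_width: 0.0604
grip_force: 1.7
```

Call:
move_arm(deltas=[{"dx": -0.05,"dy": 0.0,"dz": 0.0,"rx": 0.0,"ry": 0.0,"rz": 0.0},{"dx": -0.1,"dy": 0.0,"dz": 0.0,"rx": 0.0,"ry": 0.0,"rz": 0.0},{"dx": -0.15,"dy": 0.0,"dz": 0.0,"rx": 0.0,"ry": 0.0,"rz": 0.0},{"dx": -0.2,"dy": 0.0,"dz": 0.0,"rx": 0.0,"ry": 0.0,"rz": 0.0},{"dx": -0.25,"dy": 0.0,"dz": 0.0,"rx": 0.0,"ry": 0.0,"rz": 0.0},{"dx": -0.25,"dy": 0.0,"dz": 0.0,"rx": 0.0,"ry": 0.0,"rz": 0.0}])

```text
clock: 8.38
tcp_pos: [0.5333, 0.1819, 0.0834]
orientation: [3.141, 0.002, 3.052]
contact_force: [-0.6, -3.5, 0.2]
grip_width: 0.06
grip_force: 1.6
```

```bash
cat > look.py <<'E'
from cell import *
from h import *
O=np.array([.5333,.1775]);a=-.09;R2=np.array([[np.cos(a),-np.sin(a)],[np.sin(a),np.cos(a)]])
o=get_obs();print(o['clock'],o['tcp_pos'],R2.T@(o['tcp_pos'][:2]-O),o['contact_force'],o['grip_width'])
for nm in ("top","side","wrist"):
  p=camera_params(nm);im=camera(nm);cv2.imwrite(f"pics/{nm}_{o['clock']:.2f}.png",im[:,:,::-1]);im=im.astype(int)
  m=((im[...,0]>60)&(im[...,1]<.45*im[...,0])&(im[...,2]<.45*im[...,0])).astype(np.uint8)
  n,_,s,cc=cv2.connectedComponentsWithStats(m)
  for k in range(1,n):
    if s[k,4]>3:
      L=R2.T@(ray(p,cc[k],.124)[:2]-O)
      if abs(L[0])<.11 and abs(L[1])<.08:print(nm,s[k],"z.124:",L.round(3),"z.01:",(R2.T@(ray(p,cc[k],.01)[:2]-O)).round(3))
E
python3 look.py
```

```text
8.3833 [0.53326092 0.18187599 0.08343494] [-0.00043223  0.00435477] [-0.55512762 -3.46450355  0.22641164] 0.05998549942339336
top [274 204   6   8  37] z.124: [-0.018 -0.012] z.01: [ 0.002 -0.009]
side [324 194  12  10  88] z.124: [ 0.1   -0.037] z.01: [0.148 0.032]
side [290 204   7   4  24] z.124: [-0.017 -0.009] z.01: [0.02  0.062]
wrist [106 198   3   6   9] z.124: [-0.039 -0.076] z.01: [-0.002 -0.144]
wrist [ 227  217   50   83 2866] z.124: [-0.01  -0.014] z.01: [ 0.051 -0.028]
```

```bash
cat > st.py <<'E'
from h import *
import sys
from cell import camera_params
O=np.array([.5333,.1775]);a=-.09;R2=np.array([[np.cos(a),-np.sin(a)],[np.sin(a),np.cos(a)]])
import glob
f=sorted(glob.glob("pics/wrist_*.png"),key=lambda s:float(s[11:-4]))[-1];p=camera_params("wrist")
im=cv2.imread(f).astype(int);B,G,Rr=im[...,0],im[...,1],im[...,2]
m=((Rr>60)&(G<.45*Rr)&(B<.45*Rr)).astype(np.uint8)
c=max(cv2.findContours(m,cv2.RETR_EXTERNAL,cv2.CHAIN_APPROX_SIMPLE)[0],key=cv2.contourArea)
ap=cv2.approxPolyDP(c,3,True)[:,0]
for uv in ap: print(uv,[ (R2.T@(ray(p,uv,z)[:2]-O)).round(3).tolist() for z in (.128,.09)])
# coarse ASCII map of the area
for v in range(200,330,5): print(v,''.join('R' if m[v,u] else ('W' if im[v,u].min()>150 else ('g' if im[v,u].min()>90 else '.')) for u in range(190,400,3)))
E
python3 st.py
```

```text
[273 218] [[-0.032, -0.003], [-0.018, -0.005]]
[266 217] [[-0.033, -0.006], [-0.018, -0.009]]
[274 219] [[-0.032, -0.002], [-0.017, -0.004]]
[273 222] [[-0.031, -0.003], [-0.015, -0.005]]
[244 219] [[-0.032, -0.016], [-0.017, -0.021]]
[247 222] [[-0.031, -0.014], [-0.015, -0.019]]
[239 229] [[-0.027, -0.018], [-0.011, -0.024]]
[227 294] [[0.006, -0.025], [0.032, -0.034]]
[261 298] [[0.009, -0.009], [0.035, -0.013]]
[275 230] [[-0.027, -0.002], [-0.01, -0.004]]
200 WWWWWWWWWWWWWWWWWWWWWWWWWWWWWWWWgggggg................................
205 WWWWWWWWWWWWWWWWWWWWWWWWWWWWWWWWgggggg................................
210 WWWWWWWWWWWWWWWWWWWWWWWWWWWWWWWWWggggg................................
215 WWWWWWWWWWWWWWWWW.....RgWWWWWWWWWggggg................................
220 WWWWWWWWWWWWWWgg..R.RRRRR....WWWWggggg................................
225 WWWWWWWWWWWWWWgg...RRRRRRRRRRWWWWggggg................................
230 WWWWWWWWWWWWWggg.RRRRRRRRRRRRWWWWggggg................................
235 WWWWWWWWWWWWWgg.RRRRRRRRRRRRRWWWWggggg................................
240 WWWWWWWWWWWWWgg.RRRRRRRRRRRRWWW
[... 614 characters left out ...]
.............ggggg.......
285 ..ggggg......RRRRRRRRRRRR..................................gggg.......
290 ..gggg.......RRRRRRRRRRRR...................................gggg......
295 .gggg........RRRRRRRRRRRR...................................ggggg.....
300 ggggg.........WWWWWWgg.......................................g..gg....
305 gWWW.........gWWWWWWgg..g.............................................
310 ..WWg.........ggggggg...ggg...........................................
315 .............gggggggg...gggg..........................................
320 ....................g...ggggg.........................................
325 ........................ggg.g.g.......................................
```

The stick has turned about 80° and now lies along x, from −32 to +23 mm, left of the right finger. It's overhanging but still on the ledge. With the flap held open, I'll widen slightly, back off behind its rear end, narrow the fingers, and push it end-on.

Call:
move_arm(deltas=[{"dx": 0.0,"dy": 0.0,"dz": 0.0,"rx": 0.0,"ry": 0.0,"rz": 0.0},{"dx": 0.0,"dy": 0.0,"dz": 0.0,"rx": 0.0,"ry": 0.0,"rz": 0.0},{"dx": 0.0,"dy": 0.0,"dz": 0.0,"rx": 0.0,"ry": 0.0,"rz": 0.0}], fingers=-0.55)

```text
clock: 8.78
tcp_pos: [0.5318, 0.1819, 0.0834]
orientation: [-3.141, 0.001, 3.052]
contact_force: [1.2, -5.5, -0.4]
grip_width: 0.0663
grip_force: 1.9
```

Call:
move_arm(deltas=[{"dx": 0.06,"dy": -0.01,"dz": 0.0,"rx": 0.0,"ry": 0.0,"rz": 0.0},{"dx": 0.12,"dy": -0.01,"dz": 0.0,"rx": 0.0,"ry": 0.0,"rz": 0.0},{"dx": 0.18,"dy": -0.01,"dz": 0.0,"rx": 0.0,"ry": 0.0,"rz": 0.0},{"dx": 0.24,"dy": -0.01,"dz": 0.0,"rx": 0.0,"ry": 0.0,"rz": 0.0},{"dx": 0.3,"dy": -0.01,"dz": 0.0,"rx": 0.0,"ry": 0.0,"rz": 0.0},{"dx": 0.36,"dy": -0.01,"dz": 0.0,"rx": 0.0,"ry": 0.0,"rz": 0.0},{"dx": 0.42,"dy": -0.01,"dz": 0.0,"rx": 0.0,"ry": 0.0,"rz": 0.0},{"dx": 0.48,"dy": -0.01,"dz": 0.0,"rx": 0.0,"ry": 0.0,"rz": 0.0},{"dx": 0.52,"dy": -0.01,"dz": 0.0,"rx": 0.0,"ry": 0.0,"rz": 0.0},{"dx": 0.52,"dy": -0.01,"dz": 0.0,"rx": 0.0,"ry": 0.0,"rz": 0.0}])

```text
clock: 9.62
tcp_pos: [0.4779, 0.1857, 0.0832]
orientation: [-3.141, -0.002, 3.053]
contact_force: [-1.1, -2.3, 2.2]
grip_width: 0.0661
grip_force: 1.8
```

```bash
python3 look.py; python3 st.py
```

```text
9.6167 [0.47788194 0.18573935 0.08319951] [-0.05593431  0.00322511] [-1.11600765 -2.32528982  2.23977844] 0.06608139468262737
side [324 194  12  10  87] z.124: [ 0.101 -0.037] z.01: [0.149 0.032]
side [294 202   7   6  29] z.124: [-0.004 -0.012] z.01: [0.034 0.059]
wrist [119 259   3   5  11] z.124: [-0.064 -0.077] z.01: [-0.003 -0.143]
wrist [277 319   3   3   5] z.124: [-0.031 -0.002] z.01: [ 0.059 -0.006]
wrist [ 236  323   43   51 1305] z.124: [-0.011 -0.014] z.01: [ 0.095 -0.027]
[248 325] [[-0.031, -0.017], [-0.0, -0.023]]
[249 342] [[-0.021, -0.017], [0.013, -0.022]]
[244 329] [[-0.029, -0.019], [0.003, -0.025]]
[236 370] [[-0.003, -0.024], [0.036, -0.032]]
[269 373] [[-0.001, -0.007], [0.039, -0.01]]
[278 328] [[-0.029, -0.002], [0.002, -0.003]]
[276 334] [[-0.026, -0.003], [0.007, -0.005]]
[259 339] [[-0.022, -0.012], [0.011, -0.016]]
[256 323] [[-0.032, -0.013], [-0.002, -0.017]]
200 WWWWWWWWWWWWWWWWWWWWWWWWWWWWWWWWWWW.g.......gggggggggggggggggggggggggg
205 WWWWWWWWWWWWWWWWWWWWWWWWWWWWWWWWW...........gggggggggggggggggggggggggg
210 WWWWWWWWWWWWWWWWWWWWWWWWWWWWWWWWW..........
[... 1052 characters left out ...]
................gggg.....
285 gggg......WWWWWWWWWWWWWWWWWWWWWWWW.ggg........................gggg....
290 ggg.......gWWWWWWWWWWWWWWWWWWWWWgg.ggg........................gggg....
295 ggg.......WWWWWWWWWWWWWWWWWWWWWWW..g...........................gggg...
300 gg........WWWWWWWWWWWgg..Wg.....................................gggg..
305 g........gWWWWWg.................................................ggg..
310 W........W............................................................
315 g............................WWWW..gg.................................
320 ..............................gWWg....................................
325 ....................RRR.......g.......................................
```

The stick stayed put, with its rear end centred at (−31, −10). I'll narrow to 40 mm, shift 10 mm left, and rise 4 mm.

Call:
move_arm(deltas=[{"dx": 0.0,"dy": 0.03,"dz": -0.04,"rx": 0.0,"ry": 0.0,"rz": 0.0},{"dx": 0.0,"dy": 0.06,"dz": -0.04,"rx": 0.0,"ry": 0.0,"rz": 0.0},{"dx": 0.0,"dy": 0.09,"dz": -0.04,"rx": 0.0,"ry": 0.0,"rz": 0.0},{"dx": 0.0,"dy": 0.1,"dz": -0.04,"rx": 0.0,"ry": 0.0,"rz": 0.0},{"dx": 0.0,"dy": 0.1,"dz": -0.04,"rx": 0.0,"ry": 0.0,"rz": 0.0}], fingers=0.065)

```text
clock: 10.18
tcp_pos: [0.4808, 0.1957, 0.0871]
orientation: [-3.141, 0.0, 3.053]
contact_force: [-0.0, -3.0, 1.3]
grip_width: 0.04
grip_force: 1.6
```

```bash
python3 look.py; python3 st.py | grep -v '^2[0-4]'
```

```text
10.1833 [0.4807553  0.19567364 0.08714103] [-0.05396546  0.01337745] [-0.02576244 -3.01096019  1.25511268] 0.04002833215510245
side [324 194  12  10  87] z.124: [ 0.101 -0.037] z.01: [0.149 0.032]
side [290 202  11   6  38] z.124: [-0.011 -0.011] z.01: [0.027 0.06 ]
wrist [233 315  27  57 926] z.124: [-0.011 -0.01 ] z.01: [ 0.092 -0.028]
[259 317] [[-0.031, -0.002], [-0.001, -0.006]]
[244 315] [[-0.032, -0.009], [-0.003, -0.015]]
[239 342] [[-0.015, -0.013], [0.019, -0.02]]
[233 345] [[-0.013, -0.016], [0.021, -0.024]]
[238 371] [[0.004, -0.014], [0.043, -0.021]]
[249 371] [[0.004, -0.008], [0.043, -0.014]]
250 WWWWWWWWWWWWWWWWWWWWWWWWWW..ggg.......................................
255 WWWWWWWWWWWW.WWgg.WWWWWWWW..ggg.......................................
260 WWWWWWWWWg..ggggg..WWWWWWWW.ggg.................gggg..................
265 WWWWWWWWg.ggggggg..WWWWWWWW.ggg..................ggg..................
270 WWWWW.g......ggg...WWWWWWWW.ggg..................gggg.................
275 W......g....gggg...gWWWWWWW.ggg...................gggg................
280 ............ggg.....WWWWWWWgggg...................gggg................
285 ...........gggg.....WWWWWW.gggg....................gggg...............
290 ..........gggg......WWWWW..........................gggg...............
295 ..........gggg.....WWg..............................ggg...............
300 ...........gWW........................................................
305 ............gW........................................................
310 g.......................WW............................................
315 ..................R.....WW............................................
320 ..................RRRRRRWW............................................
325 ..................RRRRR...............................................
```

Call:
move_arm(deltas=[{"dx": -0.04,"dy": 0.0,"dz": 0.0,"rx": 0.0,"ry": 0.0,"rz": 0.0},{"dx": -0.08,"dy": 0.0,"dz": 0.0,"rx": 0.0,"ry": 0.0,"rz": 0.0},{"dx": -0.12,"dy": 0.0,"dz": 0.0,"rx": 0.0,"ry": 0.0,"rz": 0.0},{"dx": -0.16,"dy": 0.0,"dz": 0.0,"rx": 0.0,"ry": 0.0,"rz": 0.0},{"dx": -0.2,"dy": 0.0,"dz": 0.0,"rx": 0.0,"ry": 0.0,"rz": 0.0},{"dx": -0.24,"dy": 0.0,"dz": 0.0,"rx": 0.0,"ry": 0.0,"rz": 0.0},{"dx": -0.28,"dy": 0.0,"dz": 0.0,"rx": 0.0,"ry": 0.0,"rz": 0.0},{"dx": -0.32,"dy": 0.0,"dz": 0.0,"rx": 0.0,"ry": 0.0,"rz": 0.0},{"dx": -0.32,"dy": 0.0,"dz": 0.0,"rx": 0.0,"ry": 0.0,"rz": 0.0}])

```text
clock: 11.08
tcp_pos: [0.5139, 0.1927, 0.0874]
orientation: [3.141, 0.002, 3.052]
contact_force: [0.2, -1.8, 1.5]
grip_width: 0.0398
grip_force: 1.6
```

```bash
python3 look.py; python3 st.py
```

```text
11.0833 [0.51386864 0.19266635 0.08741873] [-0.02071585  0.01335851] [ 0.23554849 -1.82074048  1.50113255] 0.03977447090419361
top [283 197   3   4   9] z.124: [ 0.01 -0.03] z.01: [ 0.032 -0.028]
side [324 194  12  10  86] z.124: [ 0.1   -0.037] z.01: [0.148 0.032]Traceback (most recent call last):
  File "st.py", line 9, in <module>
    c=max(cv2.findContours(m,cv2.RETR_EXTERNAL,cv2.CHAIN_APPROX_SIMPLE)[0],key=cv2.contourArea)
ValueError: max() iterable argument is empty
```

Call:
move_arm(deltas=[{"dx": 0.0,"dy": 0.04,"dz": 0.0,"rx": 0.0,"ry": 0.0,"rz": 0.0},{"dx": 0.0,"dy": 0.06,"dz": 0.0,"rx": 0.0,"ry": 0.0,"rz": 0.0},{"dx": 0.0,"dy": 0.06,"dz": 0.0,"rx": 0.0,"ry": 0.0,"rz": 0.0},{"dx": 0.0,"dy": 0.06,"dz": 0.0,"rx": 0.0,"ry": 0.0,"rz": 0.0},{"dx": 0.0,"dy": 0.06,"dz": 0.0,"rx": 0.0,"ry": 0.0,"rz": 0.0}])

```text
clock: 11.65
tcp_pos: [0.5129, 0.1986, 0.0873]
orientation: [-3.141, 0.0, 3.052]
contact_force: [-0.2, -4.0, -0.1]
grip_width: 0.0398
grip_force: 2.0
```

```bash
python3 look.py; python3 - <<'E'
import cv2,glob
from h import *
f=sorted(glob.glob("pics/top_*.png"),key=lambda s:float(s[9:-4]))[-1]
im=cv2.imread(f).astype(int)
for v in range(176,236,1):
  print(v,''.join('R' if (im[v,u,2]>60 and im[v,u,1]<.5*im[v,u,2]) else ('W' if im[v,u].min()>170 else ('g' if im[v,u].min()>95 else ('-' if im[v,u].min()>50 else '.'))) for u in range(243,305)))
E
```

```text
11.65 [0.51294826 0.19862166 0.08731395] [-0.02216775  0.01920699] [-0.18577449 -3.97788503 -0.12802412] 0.03977230706098092
side [324 194  12  10  87] z.124: [ 0.101 -0.037] z.01: [0.149 0.032]
176 -------------------------------------.-----------ggg----------
177 -------------------------------------.-----------ggg----------
178 -------------------------------------..-----------------------
179 .------------------------------------..-----------------------
180 ..-----------------------------------..-----------------------
181 ...-----------------------------------.-----------------------
182 ....----------------------------------.-----------------------
183 ......--------------------------------..----------------------
184 ........------------------------------..----------------------
185 ..........----------------------------..----------------------
186 ...........---------------------------..----------------------
187 ............--------------------------..----------------------
188 ...............-----------------------..----------------------
189 ..................------------
[... 2414 characters left out ...]
WWWWWWWWWWWWWWWWWg------------
226 --.......--------------ggWWWWWWWWWWWWWWWWWWWWWWWWg------------
227 --.......--------------ggWWWWWWWWWWWWWWWWWWWWWWWWg-.----------
228 --......---------------ggWWWWWWWWWWWWWWWWWWWWWWWWg-.----------
229 --....----------------gggWWWWWWWWWWWWWWWWWWWWWWWgg-.----------
230 --....----------------gggWWWWWWWWWWWWWWWWWWgggggg-------------
231 ---...-----------------ggWWWWWWWWWWWWWgggggg------------------
232 ---...-gggg------------ggWWWWWWWWggggg------------------------
233 ---..--gggggggggggg-----gWWWWggggg----------------------------
234 ---...-ggggggggggggg-----gggg-------.........------..---------
235 ---...--gggggggggggg-----------.......................--------
```

The ledge is empty and the stick has slid down out of sight. I'll lift straight up so the flap springs shut.

Call:
move_arm(deltas=[{"dx": 0.0,"dy": 0.0,"dz": -0.3,"rx": 0.0,"ry": 0.0,"rz": 0.0},{"dx": 0.0,"dy": 0.0,"dz": -0.6,"rx": 0.0,"ry": 0.0,"rz": 0.0},{"dx": 0.0,"dy": 0.0,"dz": -1.0,"rx": 0.0,"ry": 0.0,"rz": 0.0},{"dx": 0.0,"dy": 0.0,"dz": -1.0,"rx": 0.0,"ry": 0.0,"rz": 0.0},{"dx": 0.0,"dy": 0.0,"dz": -1.0,"rx": 0.0,"ry": 0.0,"rz": 0.0}])

```text
clock: 12.22
tcp_pos: [0.515, 0.2003, 0.1901]
orientation: [3.138, 0.006, 3.052]
contact_force: [0.3, -1.0, -0.3]
grip_width: 0.0403
grip_force: 0.0
```

Call:
move_arm(deltas=[{"dx": 0.4,"dy": 0.0,"dz": -0.4,"rx": 0.0,"ry": 0.0,"rz": 0.0},{"dx": 0.8,"dy": 0.0,"dz": -0.8,"rx": 0.0,"ry": 0.0,"rz": 0.0},{"dx": 0.8,"dy": 0.0,"dz": -1.0,"rx": 0.0,"ry": 0.0,"rz": 0.0},{"dx": 0.8,"dy": 0.0,"dz": -1.0,"rx": 0.0,"ry": 0.0,"rz": 0.0},{"dx": 0.8,"dy": 0.0,"dz": -1.0,"rx": 0.0,"ry": 0.0,"rz": 0.0},{"dx": 0.8,"dy": 0.0,"dz": -1.0,"rx": 0.0,"ry": 0.0,"rz": 0.0}])

```text
clock: 12.72
tcp_pos: [0.4328, 0.2062, 0.2863]
orientation: [3.141, -0.001, 3.053]
contact_force: [0.4, 0.3, -0.4]
grip_width: 0.0402
grip_force: 0.0
```

```bash
python3 look.py; python3 - <<'E'
import cv2,glob
from h import *
f=sorted(glob.glob("pics/side_*.png"),key=lambda s:float(s[10:-4]))
a=cv2.imread("pics/side0.png").astype(int);b=cv2.imread(f[-1]).astype(int)
d=abs(a-b).sum(2)[165:250,250:335]>70
for r in d[::2]: print(''.join('#' if x else '.' for x in r))
E
```

```text
12.7167 [0.43276179 0.20617956 0.28630424] [-0.10270899  0.01952725] [ 0.39095068  0.28398466 -0.43229756] 0.04022818105251218
side [324 194  12  10  87] z.124: [ 0.101 -0.037] z.01: [0.149 0.032]
......###.###############............................................................
...........##############............................................................
...........#############.............................................................
...........#########.................................................................
...........#########.................................................................
............#######..................................................................
.....................................................................................
.....................................................................................
.....................................................................................
.....................................................................................
...........................................
[... 2094 characters left out ...]
............
###########################..........................................................
############################.........................................................
#############################........................................................
#############################........................................................
#############################........................................................
#############################........................................................
##############################.......................................................
###############################......................................................
```

The side view matches the start everywhere except the missing stick and the arm's shadow, so the flap is shut. I'm handing in.

```bash
python3 -c "
from cell import *
print(close_job())"
```

```text
the job is handed in; nothing more can be done
None
```

The job is handed in: the stick went off the ledge into the box, though I couldn't see it come to rest. The flap looks fully shut and the arm is clear. On the first push the stick turned sideways, so I backed off with the flap held open and pushed it in end-on.

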